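Open the squeeze-tab pill bottle and set its cap in the soap dish

TASK

The empty pill bottle stands clamped in the one-hand holder and has to be opened for refilling: squeeze the two side tabs of its safety cap, keep them squeezed while you turn the cap anticlockwise (seen from above) until you feel it reach its stop, ease it back a touch and lift it straight off. Then set the cap down gently, right way up, in the round soap dish on the turntable and let go of it. Squeeze firmly without crushing the tabs (about 20 N does it), do not force the turn past its stop or pull the bottle up out of the holder's jaws, do not drop the cap, and leave everything else where it is.

Things in the scene. Friction and masses are not known exactly. Their poses are not given: they have to be found in the camera images.
- cap: Ivory safety cap with two teal tabs, 21 mm high, skirt 47 mm across, 32 to 49 g. Origin on its axis at the skirt's lower edge; z up out of its top; the tabs stand on its +y and -y sides; two teal arrows on top show the way to turn, anticlockwise. On the neck the origin lies 18.5 mm below the mouth, with about 1 mm of sideways play.
- cap_grip (a point): Point on the cap's axis 13 mm above its origin, amid the tabs. A tab is a flat plate 10 mm wide along x, 0 to 20 mm above the cap's origin; its outer face is 30 mm from the axis when free (60 mm over both), 24 mm fully pressed (48 mm over both). Two lugs on the bottle's shoulder reach 3.5 mm above the cap's origin, 26 to 30 mm from the axis: keep the fingertips 5 mm above the origin or more.
- cap_top (a point): Centre of the cap's top. Inside, two lugs hold the cap down: it lifts off only in the last 7 degrees before its opening stop. From the start it turns 25 to 82 degrees to that stop, depending on how it was done up: not to be seen or measured, only felt. Unsqueezed it turns 4 to 61 degrees until its tabs catch on the lugs of the shoulder; both tabs pressed in by 4.5 mm or more pass them.
- tab_a (a joint): Press of the tab on the cap's +y side, in m: 0 free, 0.006 fully in. Its spring takes 5 N to start and 11 N fully in; it breaks when squeezed with more than 40 N. Squeezed off centre, one tab goes in before the other and the neck takes the side load.
- tab_b (a joint): The same for the tab on the cap's -y side.
- holder: One-hand bottle holder, fixed to the shelf, with the bottle clamped upright in it: ivory suction base 100 x 128 mm (its y is the long side), two rubber-lined jaws 62 mm high on its +y and -y sides, black star knob on -y, 38 mm up, reaching 80 mm out. Origin at the centre of its underside, on the bottle's axis, z up. The cap's tabs start in line with its y axis (within 2 degrees).
- mouth (a point): Centre of the mouth (rim of the neck) of the orange bottle, 110 mm above the shelf; z up. The bottle is 62 mm in diameter with a flat shoulder 20 mm below the mouth. The squeezed cap turns with under 0.1 N m; at its stop the load rises by about 0.2 N m in 3 degrees. Over 60 N in all between cap and bottle (about 0.35 N m against the stop) strips the neck.
- bottle_lift (a joint): How far the bottle has been pulled up in the jaws, in m, 0 at the start. They let it slip at about 10 N. A cap still hooked under its lugs, or rubbing hard against its stop, drags the bottle up with it: ease the turn back by 2 to 5 degrees before lifting.
- dish: Round white ceramic soap dish, 128 mm across the rim, 18 mm high, 240 g, loose on the turntable, empty. Origin at the centre of its underside, z up.
- dish_floor (a point): Centre of the dish's flat inner floor, 6 mm above its underside, about 108 mm across; the wall rises 12 mm above it.
- caddy (a joint): Angle of the turntable caddy since the start, in rad: a wooden disc 280 mm across, top 22 mm above the shelf, with a steel rail round it up to 40 mm above the shelf. It spins easily (0.04 N m). It carries the dish, the tin and the pumice stone.
- tin: Bystander on the turntable: closed silver tweezers tin, 97 x 36 x 18 mm. Origin at the centre of its underside.
- pumice: Bystander on the turntable: grey glass pumice stone, 84 x 42 x 26 mm. Origin at the centre of its underside.
- tumbler: Bystander behind or beside the bottle: blue ceramic tumbler with two toothbrushes, 72 mm across, 175 mm high. Origin at the centre of its underside, z up.
- lotion: Bystander behind or beside the bottle: green glass pump bottle, 64 mm across, 175 mm high. Origin at the centre of its underside, z up.
- cotton_jar: Bystander behind or beside the bottle: glass jar with a wooden lid, 84 mm across, 109 mm high. Origin at the centre of its underside, z up.
- nail_brush: Bystander at the robot's right: wooden nail brush, 92 x 40 x 30 mm. Origin at the centre of its underside.
Not all that is in view belongs to the job. What is shaped like the cap but blue or yellow is not meant. Of the things shaped like the dish, the white one is meant.

How it is judged:
By the outcome, as a careful person would: the job done as asked, in the order asked, and still so for the second after the job is handed in, with the robot touching nothing.
It also fails if it takes over 72 s, if anything falls off the work surface, if the arm or the gripper's body presses on something with over 40 N, if the wrist force passes 120 N, or if a joint passes its speed limit or range.

ROBOT

A 6-joint arm with a two-finger parallel gripper is mounted at the origin on the work surface. World frame = base frame: x ahead of the robot, y to its left, z up, the work surface at z = 0. Lengths are in mm, angles in degrees, forces in N, time in s.
With the tool pointing down it reaches from about 325 to 875 mm from the base axis. Payload 4.4 kg.
Tool frame: the origin (TCP) lies midway between the tips of the shut fingers; the grasp point (between the pads) lies 19 mm behind it (arm.hold_point_z is the distance from the TCP to the grasp point, in mm); z points along the fingers, y is the line along which they close (so a half turn about z gives the same grasp; the last joint's range is limited). The gripper opens to 85 mm and grips with 20 to 120 N. Pads are 22 mm wide; open, the fingers measure 114 mm over their backs; the gripper's body (76 mm by 85 mm) begins 54 mm behind the grasp point. The pads swing forward as they close: fully open they stand 13 mm farther back than shut.
Start: joints at [59.33, 11.837, 88.321, -0, 79.842, -8.623], TCP at [215.849, 532.951, 231.282] pointing down, gripper open.
Joint ranges: [-156.59, 156.59], [-49.26, 127.26], [12.9, 141.05], [-63.56, 243.56], [4.71, 150.69], [-161.64, 161.64]. Speed limits (degrees/s): [159.86, 159.86, 180, 180, 180, 180].

INTERFACE

Orientations are given as a 3x3 rotation matrix whose columns are the frame's x, y, z axes.
In Python, from station import arm gives the robot as it stands.
- The arm moves only by the shell command python3 -m crank 'ROWS' [FORCE]. ROWS is text: rows parted by semicolons, each of 7 numbers parted by spaces: the shift along the world's x, y, z in mm, then the turn, a rotation vector about the world's x, y, z in degrees, then the opening, from 0 (shut) to 1 (fully open). A call has 1 to 12 rows; each row is the pose to reach, as a shift and turn from the pose commanded when the call began; what a row does not reach only later rows make up. A row lasts 1/12 s, in which the tool goes at most 41.7 mm and 7.16 degrees, less where a joint would pass 70% of its speed; a pose out of reach is approached as far as the arm can. A call with a gripper value outside its range is refused whole. The fingers move at their own pace and stop on an object; FORCE is the grip in N (left out, the last holds). Time passes only in rows, so rows that repeat a pose let the fingers close. It gives the time, the measured TCP pose, the force, the opening and the grip force at its end, in the units of the state.
- arm.read_state(): the state, without advancing time (a new reading comes with each control period).
- arm.camera(name): name is "scene" or "top"; returns (picture, depth): 480x640x3 uint8, red, green, blue; 480x640 float32, mm along the optical axis (not along the pixel's ray), 0 where there is no reading.
- arm.camera_model(name): a dict with "fovy" (degrees; the focal length in pixels is half the picture's height over the tangent of half this angle, whatever the lens; pixels are square), "cx", "cy" (the principal point, pixels), "cam_to_world" (4x4, takes a point from camera to world coordinates). Camera axes: x right, y down, z forward; pixel columns grow to the right and rows downward; lengths in mm; the calibration is good to about 2 mm. A picture is of the moment at which its call begins. camera_model takes no time and is no camera call.
- arm.close_job(): hands the job in; it is judged then, once.
Trained networks look in the newest picture that a camera, given by its name, has taken for a name from the list of things; names that differ only in an ending like _2 or _b are one class to them, and where a whole thing is asked for, a point or a joint stands for the part that bears it (a point fixed in the world has none). Each returns a list of dicts, best first, with "p" (0 to 1); they miss things now and then, are a little off and sometimes report something else, mostly with a low value. They report only what shows in the picture. A call takes as long as a camera call. They do not tell look-alikes from the thing itself.
- arm.look_for(camera, query): "position" ([x, y, z] in mm, in world coordinates, good to about 4 mm: the middle of the surface that is visible of it).
- arm.masks_of(camera, query): "region" (480x640 bool, what is visible of it).
- arm.mark_of(camera, query): "position" ([x, y, z] in mm, in world coordinates, good to about 4 mm: a listed point, or the origin of a listed thing).
The state is a dict: "clock": time; "joint_pos": joint angles; "qvel": joint speeds; "joint_efforts": joint torques, N m; "eef_pos": TCP position; "tcp_rot": TCP orientation; "force": force on the tool from outside, world axes, zero at the start; "moment": the same for the moment, N m; "grip_width": finger opening in mm; "grip_force": force on a finger pad.
Only numpy, scipy, OpenCV 4.12 (cv2) and the standard library are available. Lean on these libraries where they do the work, as an engineer would, in place of code of your own. Each camera call takes 0.05 s, during which the arm holds its last target. There are 200 camera calls.

## Working session

There is one attempt and no reset: what is moved stays moved. The work goes in short steps, Python scripts to look and compute and a shell command to move; the robot and the scene stay as the last step left them, time stands still between calls to the robot, and variables do not carry over. Pictures are saved under pics/ and viewed, at most 10 in all, crops included, and the job is handed in when it is done.

```bash
mkdir -p pics
python3 - <<'E'
from station import arm
import cv2,numpy as np
for c in("scene","top"):
    p,d=arm.camera(c); cv2.imwrite(f"pics/{c}1.png",p[:,:,::-1]); np.savez(f"pics/{c}1.npz",p=p,d=d)
    m=arm.camera_model(c); print(c,m["fovy"],m["cx"],m["cy"],np.round(m["cam_to_world"],3).tolist())
    for q in("cap","cap_top","mouth","holder","dish","dish_floor","tumbler","lotion","cotton_jar"):
        print(q,[(np.round(r["position"]).tolist(),round(r["p"],2)) for r in arm.mark_of(c,q)])
s=arm.read_state();print(s)
E
```

```text
scene 55.619055222158956 320.363068546776 244.30106069141655 [[0.645, 0.603, -0.469, 1029.98], [0.764, -0.519, 0.383, -426.5], [-0.012, -0.605, -0.796, 986.055], [0.0, 0.0, 0.0, 1.0]]
cap [([503.0, -295.0, 3.0], 0.86), ([635.0, -88.0, -0.0], 0.81), ([476.0, -127.0, 93.0], 0.56)]
cap_top [([634.0, -85.0, 21.0], 0.89), ([482.0, -134.0, 112.0], 0.81), ([506.0, -295.0, 20.0], 0.65), ([481.0, -136.0, 112.0], 0.2)]
mouth [([482.0, -134.0, 110.0], 0.98), ([522.0, 119.0, 20.0], 0.41)]
holder [([479.0, -133.0, -0.0], 0.62)]
dish [([621.0, 219.0, 23.0], 0.88), ([588.0, 476.0, 2.0], 0.68), ([655.0, -361.0, 3.0], 0.48)]
dish_floor [([589.0, 474.0, 10.0], 0.81), ([624.0, 218.0, 29.0], 0.56)]
tumbler [([656.0, -362.0, 2.0], 0.63)]
lotion [([749.0, -21.0, -3.0], 0.67)]
cotton_jar [([724.0, -187.0, -1.0], 0.75), ([747.0, -22.0, -1.0], 0.44), ([477.0, -128.0, 94.0], 0.33)]
top 52.25765452921426 314.46213458713333 248.97796500773697 [[0.008, -0.989, 0.145, 368.985], [-1.0, -0.008, 0.002, -1.925], [-0.0, -0.145, -0.989, 1222.191], [0.0, 0.0, 0.0, 1.0]]
cap [([508.0, -292.0, 4.0], 0.89), ([480.0, -134.0
[... 615 characters left out ...]
       7.98419507e+01, -8.62192298e+00]), 'qvel': array([ 0.05821236,  0.13571181,  0.00255085,  0.01997238, -0.13701861,
        0.0449331 ]), 'joint_efforts': array([-1.15577594e-03, -3.83058429e+01, -2.91977388e+01, -2.24873324e-04,
        9.09480586e-04,  9.52298592e-06]), 'eef_pos': array([215.84468265, 532.9481029 , 231.27187984]), 'tcp_rot': array([[-9.26860722e-01,  3.75405382e-01, -4.34631305e-05],
       [ 3.75405383e-01,  9.26860722e-01, -9.87734252e-06],
       [ 3.65762610e-05, -2.54712140e-05, -9.99999999e-01]]), 'force': array([-0.32411951,  0.66627496,  0.51208427]), 'moment': array([ 0.03424675, -0.03731133,  0.05316111]), 'grip_force': 0.0, 'grip_width': 85.68293400823156}
```

View pics/scene1.png

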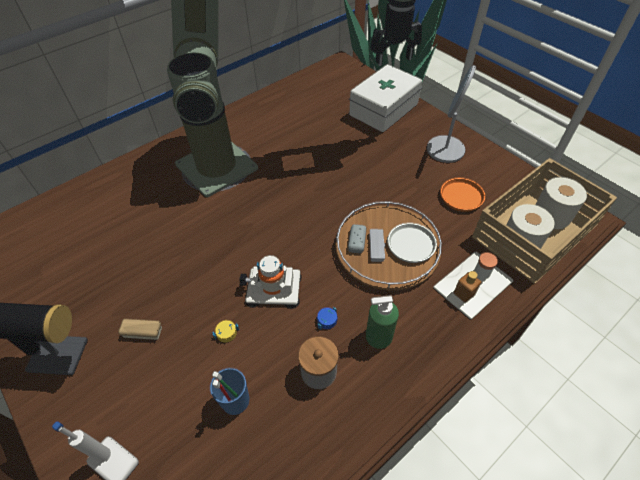

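View pics/top1.png

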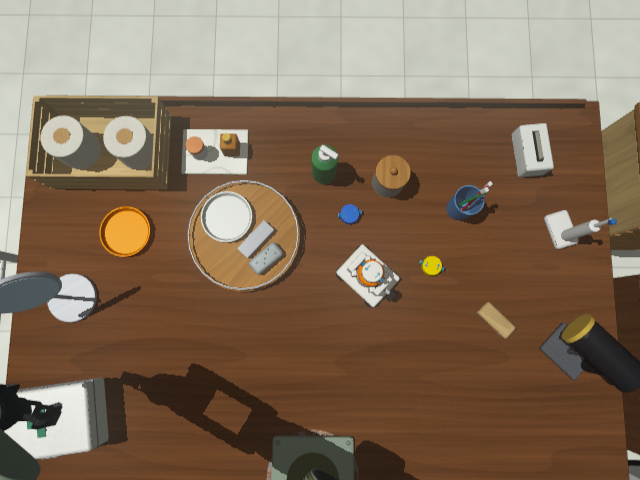

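The cap candidates in the top picture are ivory on the bottle (372,271), blue (349,214) and yellow (432,266). The ivory one on the orange bottle in the holder is meant. The dishes are white on the turntable (228,217) and orange (125,232), and the white one is meant. I'll confirm both in one enlarged crop and measure.

```bash
cat > h.py <<'E'
import numpy as np,cv2
from station import arm
def world(c,d,mask):
    m=arm.camera_model(c);f=240/np.tan(np.radians(m["fovy"]/2));v,u=np.nonzero(mask&(d>0));z=d[v,u]
    P=np.stack([(u-m["cx"])*z/f,(v-m["cy"])*z/f,z,np.ones_like(z)],1)@np.array(m["cam_to_world"]).T
    return P[:,:3],u,v
E
python3 - <<'E'
from h import *
ims=[]
for c,(x,y) in(("scene",(270,278)),("top",(370,273))):
    z=np.load(f"pics/{c}1.npz");p,d=z["p"],z["d"]
    ims.append(cv2.resize(p[y-38:y+38,x-38:x+38],(400,400),interpolation=cv2.INTER_CUBIC))
    full=np.ones(d.shape,bool);P,u,v=world(c,d,full)
    hs=cv2.cvtColor(p,cv2.COLOR_RGB2HSV)[v,u].astype(int)
    near=np.hypot(P[:,0]-480,P[:,1]+133)<45
    top=near&(P[:,2]>104)&(P[:,2]<118)&(np.hypot(P[:,0]-480,P[:,1]+133)<28)
    print(c,"captop n",top.sum(),P[top].mean(0).round(1),((P[top].min(0)+P[top].max(0))/2).round(1))
    teal=near&(P[:,2]>85)&(hs[:,0]>75)&(hs[:,0]<105)&(hs[:,1]>80)
    for a in np.c_[P[teal],u[teal],v[teal]].round(0).astype(int): print(a.tolist(),end=' ')
    print()
    r=np.hypot(P[:,0]-480,P[:,1]+133)
    base=(r<95)&(P[:,2]>6)&(P[:,2]<30)&(hs[:,1]<70)&(hs[:,2]>130)
    if base.sum()>10: print("base",base.sum(),np.median(P[base],0).round(1),cv2.minAreaRect(P[base][:,:2].astype(np.float32)))
    dm=(np.hypot(P[:,0]-621,P[:,1]-219)<75)&(hs[:,1]<45)&(hs[:,2]>150)&(P[:,2]>20)&(P[:,2]<50)
    print("dish",dm.sum(),cv2.minEnclosingCircle(P[dm][:,:2].astype(np.float32)),np.percentile(P[dm][:,2],[5,50,95]))
z=np.load("pics/top1.npz")["p"]
cv2.imwrite("pics/crop.png",np.hstack(ims)[:,:,::-1])
E
```

```text
scene captop n 304 [ 482.  -134.3  110.4] [ 480.6 -134.2  109.5]
[483, -119, 112, 275, 261] [458, -153, 111, 257, 262] [484, -120, 109, 275, 262] [460, -154, 111, 257, 263] [460, -152, 109, 258, 263] [461, -155, 109, 257, 264] [461, -153, 107, 258, 264] [498, -112, 109, 281, 264] [499, -111, 109, 282, 264] [463, -157, 109, 257, 265] [473, -149, 113, 262, 265] [473, -146, 109, 263, 265] [496, -114, 104, 280, 265] [501, -115, 111, 281, 265] [464, -155, 104, 258, 266] [499, -117, 106, 280, 266] [502, -116, 109, 281, 266] [466, -157, 103, 258, 267] [500, -118, 104, 280, 267] [502, -116, 105, 281, 267] [465, -157, 99, 258, 268] [500, -118, 100, 280, 268] [502, -117, 102, 281, 268] 
base 422 [ 518.4 -120.8   18.1] ((481.5238952636719, -134.12734985351562), (127.08853912353516, 98.24870300292969), 47.99300765991211)
dish 1311 ((620.8421020507812, 219.0343017578125), 74.907958984375) [23.27068461 26.86490717 39.10713522]
top captop n 359 [ 481.4 -131.8  111.7] [ 482.  -132.6  110.8]
[504, -113, 116, 364, 261] [502, -111, 113, 363, 262] [503, -114, 107, 364, 262] [500, -109, 112, 362, 263] [500, -112, 107, 363, 263] [500, -114, 109, 364, 263] [498, -110, 104, 362, 264] [498, -112, 108, 363, 264] [498, -114, 106, 364, 264] [497, -111, 92, 362, 265] [495, -111, 111, 363, 265] [488, -116, 112, 365, 268] [488, -118, 112, 366, 268] [486, -118, 110, 366, 269] [477, -147, 112, 379, 273] [475, -147, 113, 379, 274] [466, -153, 106, 381, 278] [464, -151, 105, 380, 279] [464, -153, 107, 381, 279] [463, -154, 116, 382, 279] [462, -148, 104, 379, 280] [461, -150, 112, 380, 280] [461, -152, 109, 381, 280] [460, -149, 101, 379, 281] [459, -150, 111, 380, 281] 
base 800 [ 475.7 -112.5   19.2] ((481.88525390625, -131.58233642578125), (127.7337417602539, 99.74739074707031), 47.19010543823242)
dish 1902 ((622.4505615234375, 218.2554931640625), 74.66366577148438) [23.83350003 28.26517995 40.24097498]
```

View pics/crop.png

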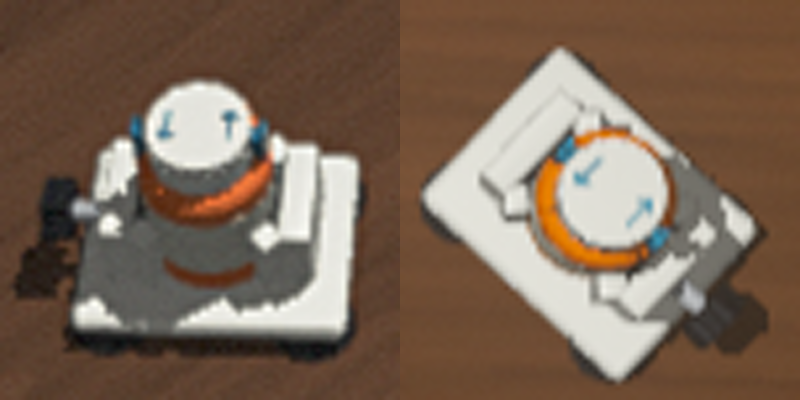

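Confirmed: the ivory cap with teal tabs and arrows sits on the orange bottle in the holder, at scene (270,268) and top (372,271). Its axis is at about (481.7, -133) and the tab line is at about 47° yaw. The cap top measures z≈111, against 112.5 expected. The white dish is centred at about (621.5, 218.5). Now I move over the cap.

```bash
python3 -m crank '35 -37 0 0 0 -2 1;50 -75 0 0 0 -4 1;65 -112 0 0 0 -6 1;80 -150 0 0 0 -8 1;95 -188 0 0 0 -10 1;110 -226 0 0 0 -11 1;125 -264 0 0 0 -13 1;140 -302 0 0 0 -15 1;155 -340 0 0 0 -17 1;170 -378 0 0 0 -19 1;185 -416 0 0 0 -21 1;200 -454 0 0 0 -21 1' 20
python3 -m crank '12 -38 0 0 0 0 1;24 -76 0 0 0 0 1;36 -114 0 0 0 0 1;48 -152 0 0 0 0 1;60 -185 -10 0 0 0 1;66 -208 -35 0 0 0 1;66 -212 -60 0 0 0 1;66 -212 -60 0 0 0 1'; python3 -c "
from station import arm;s=arm.read_state();print(s['clock'],s['eef_pos'],s['tcp_rot'],s['joint_pos'],s['force'],s['moment'])"
```

```text
clock: 2.0
eef_pos: [416.3, 76.9, 231.8]
tcp_rot: [[-0.73, 0.684, 0.001], [0.684, 0.73, 0.0], [-0.001, 0.001, -1.0]]
force: [1.4, 0.5, 0.1]
grip_width: 85.6
grip_force: 0.0
clock: 2.67
eef_pos: [478.5, -133.4, 166.3]
tcp_rot: [[-0.729, 0.685, -0.009], [0.685, 0.729, 0.004], [0.009, -0.003, -1.0]]
force: [-1.1, 0.2, -0.0]
grip_width: 85.2
grip_force: 0.0
2.6667 [ 478.47600158 -133.40680453  166.3378148 ] [[-0.72850453  0.68497973 -0.00916081]
 [ 0.68497544  0.72855468  0.00409076]
 [ 0.00947623 -0.00329479 -0.99994967]] [-2.55630989e+01  6.45147400e+00  1.02661379e+02 -1.58701560e-02
  7.14617906e+01 -7.23227779e+01] [-1.13703802  0.2134111  -0.03683204] [ 0.04737673  0.0810457  -0.01088931]
```

The last joint would come near its range at the far end of the turn. I'll flip the grasp by 180° while still above the cap.

```bash
python3 -m crank '0 0 0 0 0 -7 1;0 0 0 0 0 -14 1;0 0 0 0 0 -21 1;0 0 0 0 0 -28 1;0 0 0 0 0 -35 1;0 0 0 0 0 -42 1;0 0 0 0 0 -49 1;0 0 0 0 0 -56 1;0 0 0 0 0 -63 1;0 0 0 0 0 -70 1;0 0 0 0 0 -77 1;0 0 0 0 0 -84 1'
python3 -m crank '0 0 0 0 0 -7 1;0 0 0 0 0 -14 1;0 0 0 0 0 -21 1;0 0 0 0 0 -28 1;0 0 0 0 0 -35 1;0 0 0 0 0 -42 1;0 0 0 0 0 -49 1;0 0 0 0 0 -56 1;0 0 0 0 0 -63 1;0 0 0 0 0 -70 1;0 0 0 0 0 -77 1;0 0 0 0 0 -84 1'
python3 -m crank '0 0 0 0 0 -7 1;0 0 0 0 0 -12 1;0 0 0 0 0 -12 1;0 0 0 0 0 -12 1;0 0 0 0 0 -12 1'; python3 -c "
from station import arm;s=arm.read_state();print(s['clock'],s['eef_pos'],s['tcp_rot'],s['joint_pos'],s['force'],s['moment'])"
```

```text
clock: 3.67
eef_pos: [482.2, -132.1, 172.7]
tcp_rot: [[0.606, 0.795, 0.001], [0.795, -0.606, -0.0], [0.001, 0.001, -1.0]]
force: [0.2, -0.8, 0.1]
grip_width: 85.4
grip_force: 0.0
clock: 4.67
eef_pos: [482.2, -132.1, 172.7]
tcp_rot: [[0.854, -0.52, 0.001], [-0.52, -0.854, -0.0], [0.001, -0.0, -1.0]]
force: [0.5, 0.8, 0.5]
grip_width: 85.3
grip_force: 0.0
clock: 5.08
eef_pos: [482.1, -132.6, 172.0]
tcp_rot: [[0.733, -0.681, 0.001], [-0.681, -0.733, -0.0], [0.001, -0.0, -1.0]]
force: [-0.3, 0.0, -0.1]
grip_width: 85.8
grip_force: 0.0
5.0833 [ 482.08014253 -132.61849215  172.02115157] [[ 7.32606682e-01 -6.80651737e-01  8.13483805e-04]
 [-6.80651787e-01 -7.32607043e-01 -2.56661643e-04]
 [ 7.70661157e-04 -3.65667171e-04 -9.99999636e-01]] [-2.53132527e+01  6.05060435e+00  1.02369609e+02  6.99517194e-03
  7.15313648e+01  1.07579139e+02] [-0.26424119  0.03413292 -0.0810813 ] [-0.02244756 -0.03619892 -0.0400572 ]
```

```bash
python3 -m crank '0 0 -20 0 0 0 1;0 0 -40 0 0 0 1;0 0 -55 0 0 0 1;0 0 -65 0 0 0 1;0 0 -72 0 0 0 1;0 0 -76 0 0 0 1;0 0 -76 0 0 0 1;0 0 -76 0 0 0 1' 20
python3 - <<'E'
from h import *
s=arm.read_state();print(s['clock'],s['eef_pos'],s['force'],s['moment'])
p,d=arm.camera("scene")
q,e=arm.camera("top")
cv2.imwrite("pics/crop2.png",np.hstack([cv2.resize(p[220:320,220:320],(400,400),interpolation=cv2.INTER_CUBIC),cv2.resize(q[215:315,325:425],(400,400),interpolation=cv2.INTER_CUBIC)])[:,:,::-1])
E
```

```text
clock: 5.75
eef_pos: [482.4, -133.3, 95.8]
tcp_rot: [[0.731, -0.682, 0.001], [-0.682, -0.731, -0.0], [0.001, -0.0, -1.0]]
force: [-1.0, -0.3, -0.3]
grip_width: 85.6
grip_force: 0.0
5.75 [ 482.36936877 -133.25991495   95.8321865 ] [-1.01006426 -0.2532236  -0.32164143] [ 0.03562301 -0.00850791  0.03143551]
```

View pics/crop2.png

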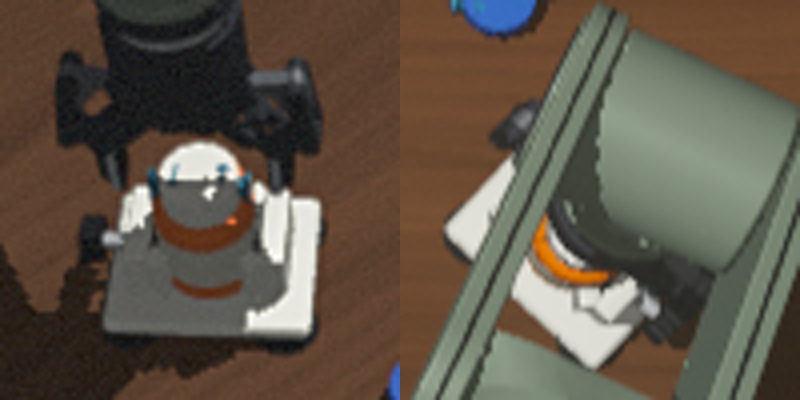

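The open fingers straddle the cap, at scene crop (115,170) and (280,170), with the tabs between them. Now I close on the tabs.

```bash
python3 -m crank '0 0 0 0 0 0 0.85;0 0 0 0 0 0 0.75;0 0 0 0 0 0 0.7;0 0 0 0 0 0 0.66;0 0 0 0 0 0 0.62;0 0 0 0 0 0 0.58;0 0 0 0 0 0 0.54;0 0 0 0 0 0 0.5;0 0 0 0 0 0 0.5;0 0 0 0 0 0 0.5' 20
python3 -c "
from station import arm;s=arm.read_state();print(s['clock'],s['eef_pos'],s['force'],s['moment'],s['joint_efforts'])"
```

```text
clock: 6.68
eef_pos: [482.9, -133.7, 97.6]
tcp_rot: [[0.731, -0.682, 0.002], [-0.682, -0.731, -0.001], [0.002, -0.0, -1.0]]
force: [-4.2, 0.6, 10.9]
grip_width: 47.3
grip_force: 19.4
6.6833 [ 482.88298522 -133.65649096   97.60132583] [-4.18640266  0.60032509 10.93559018] [0.10306901 0.6057991  0.03159847] [-6.09944528e-02 -2.86789387e+01 -2.21067774e+01  1.53380949e-01
 -1.05975632e+00 -7.64228404e-03]
```

```bash
python3 -m crank '0 0 0.7 0 0 0 0.5;-0.5 0 1.4 0 0 0 0.5;-0.5 0 1.8 0 0 0 0.5;-0.5 0 1.8 0 0 0 0.5' 20
python3 -c "
from station import arm;s=arm.read_state();print(s['clock'],s['eef_pos'],s['force'],s['moment'],s['joint_efforts'])"
```

```text
clock: 7.02
eef_pos: [482.1, -133.4, 97.8]
tcp_rot: [[0.731, -0.683, 0.002], [-0.683, -0.731, -0.001], [0.002, -0.001, -1.0]]
force: [-0.2, -1.0, 4.9]
grip_width: 47.5
grip_force: 21.2
7.0167 [ 482.07820106 -133.42535954   97.76171113] [-0.21846632 -1.04042203  4.9387602 ] [-0.04617909 -0.04609889  0.0706173 ] [ 4.18428867e-02 -3.11976206e+01 -2.23770922e+01  3.61558597e-02
  7.90697616e-02  2.87605319e-03]
```

```bash
cat > s.py <<'E'
from station import arm
import numpy as np
s=arm.read_state();R=s['tcp_rot'];print(">> t %.2f pos %s yaw %.2f F %s M %s w %.1f g %.1f j6 %.1f"%(s['clock'],s['eef_pos'].round(1),np.degrees(np.arctan2(-R[1,1],-R[0,1])),s['force'].round(1),s['moment'].round(3),s['grip_width'],s['grip_force'],s['joint_pos'][5]))
E
python3 -m crank '0 0 0 0 0 1.5 0.5;0 0 0 0 0 3 0.5;0 0 0 0 0 5 0.5;0 0 0 0 0 7 0.5;0 0 0 0 0 9 0.5;0 0 0 0 0 11 0.5;0 0 0 0 0 11 0.5' >/dev/null; python3 s.py
python3 -m crank '0 0 0 0 0 2 0.5;0 0 0 0 0 4 0.5;0 0 0 0 0 6 0.5;0 0 0 0 0 8 0.5;0 0 0 0 0 10 0.5;0 0 0 0 0 10 0.5'>/dev/null; python3 s.py
```

```text
>> t 7.60 pos [ 482.  -133.3   97.7] yaw 58.02 F [-0.2  1.   6.4] M [ 0.036 -0.026  0.05 ] w 47.0 g 21.3 j6 96.6
>> t 8.10 pos [ 482.  -133.3   97.7] yaw 68.02 F [-0.1 -0.5  5.6] M [0.014 0.015 0.067] w 47.4 g 21.3 j6 86.6
```

```bash
echo "import sys;sys.exit(abs(s['moment'][2]-0.06)>0.13)" >> s.py
python3 -m crank '0 0 0 0 0 1 0.5;0 0 0 0 0 2 0.5;0 0 0 0 0 2 0.5' >/dev/null; python3 s.py && 
python3 -m crank '0 0 0 0 0 1 0.5;0 0 0 0 0 2 0.5;0 0 0 0 0 2 0.5' >/dev/null; python3 s.py && 
python3 -m crank '0 0 0 0 0 1 0.5;0 0 0 0 0 2 0.5;0 0 0 0 0 2 0.5' >/dev/null && python3 s.py && 
python3 -m crank '0 0 0 0 0 1 0.5;0 0 0 0 0 2 0.5;0 0 0 0 0 2 0.5' >/dev/null && python3 s.py && 
python3 -m crank '0 0 0 0 0 1 0.5;0 0 0 0 0 2 0.5;0 0 0 0 0 2 0.5' >/dev/null && python3 s.py && 
python3 -m crank '0 0 0 0 0 1 0.5;0 0 0 0 0 2 0.5;0 0 0 0 0 2 0.5' >/dev/null && python3 s.py
```

```text
>> t 8.35 pos [ 482.  -133.4   97.8] yaw 69.99 F [ 1.  -0.   5.1] M [-0.059  0.033  0.026] w 47.1 g 21.3 j6 84.6
>> t 8.35 pos [ 482.  -133.4   97.8] yaw 69.99 F [ 1.  -0.   5.1] M [-0.059  0.033  0.026] w 47.1 g 21.3 j6 84.6False
False
```

```bash
sed -i 's/sys.exit(\(.*\))$/sys.exit(int(\1))/' s.py
python3 -m crank '0 0 0 0 0 1 0.5;0 0 0 0 0 2 0.5;0 0 0 0 0 2 0.5' >/dev/null && python3 s.py && 
python3 -m crank '0 0 0 0 0 1 0.5;0 0 0 0 0 2 0.5;0 0 0 0 0 2 0.5' >/dev/null && python3 s.py && 
python3 -m crank '0 0 0 0 0 1 0.5;0 0 0 0 0 2 0.5;0 0 0 0 0 2 0.5' >/dev/null && python3 s.py && 
python3 -m crank '0 0 0 0 0 1 0.5;0 0 0 0 0 2 0.5;0 0 0 0 0 2 0.5' >/dev/null && python3 s.py && 
python3 -m crank '0 0 0 0 0 1 0.5;0 0 0 0 0 2 0.5;0 0 0 0 0 2 0.5' >/dev/null && python3 s.py && 
python3 -m crank '0 0 0 0 0 1 0.5;0 0 0 0 0 2 0.5;0 0 0 0 0 2 0.5' >/dev/null && python3 s.py
```

```text
>> t 8.60 pos [ 482.  -133.3   97.7] yaw 71.99 F [ 0.1 -0.2  5.5] M [ 0.009 -0.014  0.004] w 46.9 g 21.3 j6 82.6
>> t 8.85 pos [ 482.1 -133.3   97.8] yaw 73.99 F [-0.1  0.7  4.6] M [ 0.009 -0.004 -0.023] w 47.0 g 21.3 j6 80.6
>> t 9.10 pos [ 482.  -133.4   97.8] yaw 75.99 F [0.7 0.  4.8] M [-0.005  0.03  -0.019] w 47.1 g 21.3 j6 78.6
>> t 9.35 pos [ 482.  -133.3   97.7] yaw 77.98 F [-0.4  0.6  6.5] M [-0.028  0.083 -0.01 ] w 47.6 g 21.3 j6 76.6
>> t 9.60 pos [ 482.  -133.3   97.7] yaw 79.98 F [-0.3  0.9  5.6] M [ 0.042  0.03  -0.011] w 47.2 g 21.3 j6 74.6
>> t 9.85 pos [ 482.  -133.3   97.7] yaw 81.98 F [ 0.3 -0.4  5.9] M [ 0.047 -0.073  0.008] w 47.2 g 21.3 j6 72.6
```

```bash
sed -i 's/-0.06)>0.13/-0.0)>0.12/' s.py
for i in 1; do
python3 -m crank '0 0 0 0 0 1 0.5;0 0 0 0 0 2 0.5;0 0 0 0 0 2 0.5' >/dev/null && python3 s.py && 
python3 -m crank '0 0 0 0 0 1 0.5;0 0 0 0 0 2 0.5;0 0 0 0 0 2 0.5' >/dev/null && python3 s.py && 
python3 -m crank '0 0 0 0 0 1 0.5;0 0 0 0 0 2 0.5;0 0 0 0 0 2 0.5' >/dev/null && python3 s.py && 
python3 -m crank '0 0 0 0 0 1 0.5;0 0 0 0 0 2 0.5;0 0 0 0 0 2 0.5' >/dev/null && python3 s.py && 
python3 -m crank '0 0 0 0 0 1 0.5;0 0 0 0 0 2 0.5;0 0 0 0 0 2 0.5' >/dev/null && python3 s.py && 
python3 -m crank '0 0 0 0 0 1 0.5;0 0 0 0 0 2 0.5;0 0 0 0 0 2 0.5' >/dev/null && python3 s.py && 
python3 -m crank '0 0 0 0 0 1 0.5;0 0 0 0 0 2 0.5;0 0 0 0 0 2 0.5' >/dev/null && python3 s.py && 
python3 -m crank '0 0 0 0 0 1 0.5;0 0 0 0 0 2 0.5;0 0 0 0 0 2 0.5' >/dev/null && python3 s.py; done
```

```text
>> t 10.10 pos [ 482.  -133.3   97.7] yaw 83.98 F [-0.3  0.1  5.6] M [-0.031 -0.007  0.027] w 47.2 g 21.3 j6 70.6
>> t 10.35 pos [ 482.  -133.4   97.8] yaw 85.98 F [0.9 0.2 4.5] M [0.056 0.002 0.043] w 47.1 g 21.3 j6 68.6
>> t 10.60 pos [ 482.  -133.3   97.7] yaw 87.98 F [-0.1  0.2  5.4] M [-0.024  0.009 -0.015] w 47.0 g 21.3 j6 66.6
>> t 10.85 pos [ 482.  -133.3   97.8] yaw 89.98 F [-0.4 -0.   5. ] M [-0.015  0.03   0.006] w 47.5 g 21.3 j6 64.6
>> t 11.10 pos [ 482.1 -133.3   97.8] yaw 91.99 F [ 0.1 -0.2  5.5] M [0.006 0.009 0.01 ] w 47.0 g 21.3 j6 62.6
>> t 11.35 pos [ 482.  -133.3   97.8] yaw 93.98 F [0.3 0.2 5.2] M [-0.017  0.035  0.012] w 46.9 g 21.3 j6 60.6
>> t 11.60 pos [ 482.  -133.4   97.7] yaw 95.98 F [ 1.  -0.2  5.6] M [-0.004 -0.012  0.036] w 47.6 g 21.3 j6 58.6
>> t 11.85 pos [ 482.  -133.3   97.7] yaw 97.99 F [-0.9  0.2  6. ] M [ 0.001 -0.002  0.017] w 46.8 g 21.3 j6 56.6
```

51° turned with no load yet. I'll check that the cap follows.

Run:
```python
from h import *
p,d=arm.camera("scene")
cv2.imwrite("pics/crop3.png",cv2.resize(p[235:305,235:305],(500,500),interpolation=cv2.INTER_CUBIC)[:,:,::-1])
```

```text
(no output)
```

View pics/crop3.png

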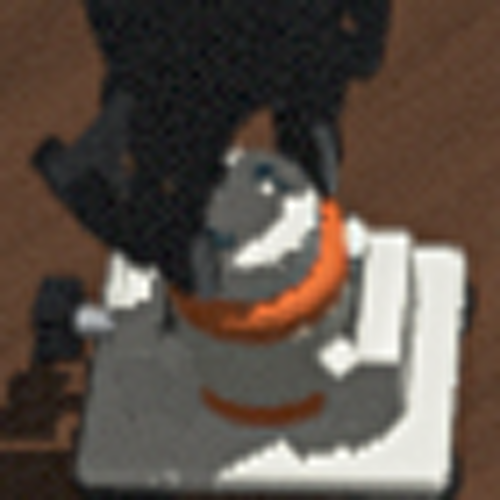

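The arrows, now at crop (262,178) and (218,238), have turned with the fingers, so the cap follows. I continue in guarded steps.

```bash
python3 -m crank '0 0 0 0 0 1 0.5;0 0 0 0 0 2 0.5;0 0 0 0 0 2 0.5' >/dev/null && python3 s.py && 
python3 -m crank '0 0 0 0 0 1 0.5;0 0 0 0 0 2 0.5;0 0 0 0 0 2 0.5' >/dev/null && python3 s.py && 
python3 -m crank '0 0 0 0 0 1 0.5;0 0 0 0 0 2 0.5;0 0 0 0 0 2 0.5' >/dev/null && python3 s.py && 
python3 -m crank '0 0 0 0 0 1 0.5;0 0 0 0 0 2 0.5;0 0 0 0 0 2 0.5' >/dev/null && python3 s.py && 
python3 -m crank '0 0 0 0 0 1 0.5;0 0 0 0 0 2 0.5;0 0 0 0 0 2 0.5' >/dev/null && python3 s.py && 
python3 -m crank '0 0 0 0 0 1 0.5;0 0 0 0 0 2 0.5;0 0 0 0 0 2 0.5' >/dev/null && python3 s.py && 
python3 -m crank '0 0 0 0 0 1 0.5;0 0 0 0 0 2 0.5;0 0 0 0 0 2 0.5' >/dev/null && python3 s.py && 
python3 -m crank '0 0 0 0 0 1 0.5;0 0 0 0 0 2 0.5;0 0 0 0 0 2 0.5' >/dev/null && python3 s.py
```

```text
>> t 12.15 pos [ 482.  -133.3   97.7] yaw 99.99 F [1.  0.4 5.3] M [0.029 0.016 0.032] w 47.0 g 21.3 j6 54.6
>> t 12.40 pos [ 482.1 -133.3   97.8] yaw 101.98 F [-0.1  0.2  5.8] M [ 0.002 -0.023  0.031] w 47.3 g 21.3 j6 52.6
>> t 12.65 pos [ 482.1 -133.2   97.8] yaw 103.98 F [1.2 0.1 5.2] M [ 0.051 -0.046  0.065] w 46.9 g 21.3 j6 50.6
>> t 12.90 pos [ 482.1 -133.2   97.8] yaw 105.98 F [0.2 0.7 6.1] M [ 0.081 -0.016 -0.027] w 46.8 g 21.3 j6 48.6
>> t 13.15 pos [ 481.9 -133.    97.8] yaw 107.97 F [-0.6  1.2  6.1] M [ 0.182  0.053 -0.082] w 47.7 g 21.5 j6 46.6
>> t 13.40 pos [ 481.7 -132.6   97.7] yaw 109.96 F [0.1 2.  6.8] M [ 0.313  0.153 -0.126] w 47.1 g 21.7 j6 44.6
```

```bash
python3 -m crank '0 0 0 0 0 0.5 0.5;0 0 0 0 0 1 0.5;0 0 0 0 0 1 0.5' >/dev/null ; python3 s.py
```

```text
>> t 13.65 pos [ 481.7 -132.6   97.7] yaw 110.93 F [-1.3  2.6  7.3] M [ 0.304  0.148 -0.193] w 46.9 g 21.7 j6 43.7
```

The stop is felt: the load rises steadily from 105° to -0.19 N m. Now I ease back.

```bash
python3 -m crank '0 0 0 0 0 -1 0.5;0 0 0 0 0 -2 0.5;0 0 0 0 0 -3 0.5;0 0 0 0 0 -4 0.5;0 0 0 0 0 -4 0.5;0 0 0 0 0 -4 0.5' >/dev/null ; python3 s.py
```

```text
>> t 14.15 pos [ 481.9 -133.1   97.7] yaw 106.94 F [-0.1  2.1  5.9] M [ 0.149  0.08  -0.071] w 46.9 g 21.5 j6 47.7
```

```bash
python3 -m crank '0 0 0 0 0 -0.5 0.5;0 0 0 0 0 -1 0.5;0 0 0 0 0 -1 0.5' >/dev/null ; python3 s.py;
python3 -m crank '0 0 0.5 0 0 0 0.5;0 0 1 0 0 0 0.5;0 0 1.5 0 0 0 0.5;0 0 1.5 0 0 0 0.5' >/dev/null ; python3 s.py
```

```text
>> t 14.40 pos [ 482.  -133.2   97.7] yaw 105.94 F [-1.2  1.8  5.5] M [0.055 0.062 0.019] w 47.2 g 21.4 j6 48.7
>> t 14.73 pos [ 481.1 -132.7   98.1] yaw 105.95 F [ 1.2  0.7 -1.9] M [ 0.116 -0.246 -0.008] w 47.3 g 20.8 j6 48.7
```

```bash
python3 -m crank '0 0 0.4 0 0 0 0.5;0 0 0.8 0 0 0 0.5;0 0 0.8 0 0 0 0.5' >/dev/null ; python3 s.py
```

```text
>> t 14.98 pos [ 481.2 -132.8   99.1] yaw 105.95 F [ 1.5  1.2 -2.2] M [ 0.174 -0.264  0.016] w 47.2 g 20.8 j6 48.7
```

```bash
python3 -m crank '0 0 0.7 0 0 0 0.5;0 0 1.5 0 0 0 0.5;0 0 1.5 0 0 0 0.5' >/dev/null ; python3 s.py; python3 -m crank '0 0 1 0 0 0 0.5;0 0 2 0 0 0 0.5;0 0 3 0 0 0 0.5;0 0 3 0 0 0 0.5' >/dev/null ; python3 s.py
```

```text
>> t 15.23 pos [ 481.3 -133.   101. ] yaw 105.96 F [0.7 1.4 0. ] M [ 0.127 -0.176 -0.042] w 47.0 g 20.9 j6 48.7
>> t 15.57 pos [ 481.3 -133.3  104.2] yaw 105.96 F [0.2 0.1 0.4] M [ 0.092 -0.095 -0.02 ] w 47.1 g 20.9 j6 48.7
```

```bash
python3 -m crank '0 0 3 0 0 0 0.5;0 0 7 0 0 0 0.5;0 0 12 0 0 0 0.5;0 0 18 0 0 0 0.5;0 0 26 0 0 0 0.5;0 0 36 0 0 0 0.5;0 0 50 0 0 0 0.5;0 0 66 0 0 0 0.5;0 0 76 0 0 0 0.5;0 0 76 0 0 0 0.5;0 0 76 0 0 0 0.5' >/dev/null ; python3 s.py
python3 - <<'E'
from h import *
p,d=arm.camera("scene")
q,e=arm.camera("top")
cv2.imwrite("pics/crop4.png",np.hstack([cv2.resize(p[200:320,210:330],(400,400),interpolation=cv2.INTER_CUBIC),cv2.resize(q[150:270,170:290],(400,400),interpolation=cv2.INTER_CUBIC)])[:,:,::-1])
P,u,v=world("top",e,np.ones(e.shape,bool)); hs=cv2.cvtColor(q,cv2.COLOR_RGB2HSV)[v,u].astype(int)
dm=(np.hypot(P[:,0]-621,P[:,1]-219)<90)&(hs[:,1]<40)&(hs[:,2]>200)&(P[:,2]>20)&(P[:,2]<48)
m=np.zeros(e.shape,np.uint8);m[v[dm],u[dm]]=1;n,l,st,c=cv2.connectedComponentsWithStats(cv2.morphologyEx(m,cv2.MORPH_OPEN,np.ones((3,3))))
k=1+st[1:,4].argmax();print(st[k],c[k]);A,_,_=world("top",e,l==k);print(cv2.minAreaRect(A[:,:2].astype(np.float32)),A.mean(0))
for cc in("top","scene"):
  for qn in("dish","dish_floor"): print(cc,qn,[(r["position"].round(0) if hasattr(r["position"],"round") else r["position"],r["p"]) for r in arm.mark_of(cc,qn)])
E
```

```text
>> t 16.48 pos [ 481.9 -133.3  180.9] yaw 105.95 F [ 0.3  0.2 -0.2] M [0.028 0.072 0.012] w 46.7 g 20.9 j6 48.7
[ 206  196   44   43 1484] [227.17318059 217.1583558 ]
((622.5526123046875, 217.67987060546875), (108.23602294921875, 108.71686553955078), 89.60941314697266) [621.87676921 218.0927009   27.77797092]
top dish [([587.5, 477.4, -0.8], 0.95), ([621.5, 218.6, 20.6], 0.71)]
top dish_floor [([585.3, 473.3, 5.2], 0.92), ([621.9, 217.0, 29.1], 0.7)]
scene dish [([589.0, 480.3, 1.4], 0.83), ([477.1, -134.6, -0.3], 0.54)]
scene dish_floor [([621.0, 217.9, 28.5], 0.89), ([588.4, 475.7, 9.6], 0.73)]
```

View pics/crop4.png

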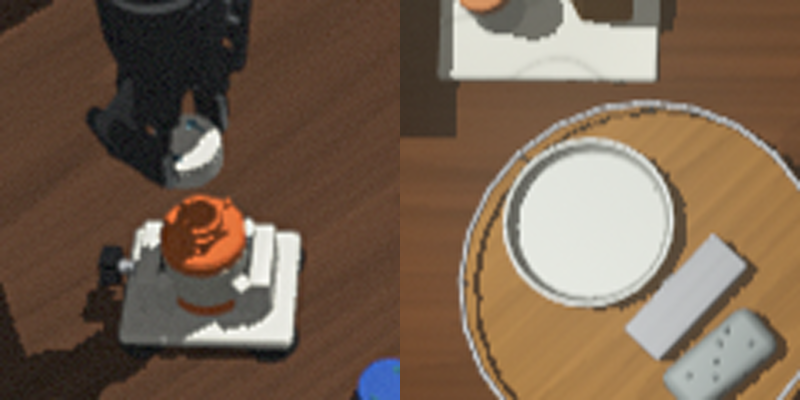

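The cap is off and held (scene crop (195,150)), the bottle is open and still seated, and the dish is clear with its centre at (622, 218). Now I carry the cap there.

```bash
python3 -m crank '4 10 0 0 0 0 0.5;11 28 0 0 0 0 0.5;21 53 0 0 0 0 0.5;32 80 0 0 0 0 0.5;43 108 0 0 0 0 0.5;54 136 0 0 0 0 0.5;65 164 0 0 0 0 0.5;76 192 0 0 0 0 0.5;87 220 0 0 0 0 0.5;98 248 0 0 0 0 0.5;109 275 0 0 0 0 0.5;119 298 0 0 0 0 0.5' >/dev/null ; python3 s.py;
python3 -m crank '9 23 0 0 0 0 0.5;16 40 0 0 0 0 0.5;20 50 -5 0 0 0 0.5;21 53 -20 0 0 0 0.5;21 53 -40 0 0 0 0.5;21 53 -65 0 0 0 0.5;21 53 -85 0 0 0 0.5;21 53 -100 0 0 0 0.5;21 53 -110 0 0 0 0.5;21 53 -115 0 0 0 0.5;21 53 -115 0 0 0 0.5;21 53 -115 0 0 0 0.5' >/dev/null ; python3 s.py
```

```text
>> t 17.78 pos [600.3 168.  179.4] yaw 106.02 F [-0.2  0.3  0. ] M [-0.012  0.004  0.019] w 47.2 g 21.0 j6 81.6
>> t 18.78 pos [621.8 218.1  65.4] yaw 105.95 F [ 0.1 -0.1 -0.5] M [-0.012 -0.056  0.052] w 47.2 g 21.0 j6 85.9
```

```bash
cat > g.py <<'E'
exec(open('s.py').read().split('import sys')[0]);import sys;sys.exit(int(s['force'][2]>2))
E
python3 -m crank '0 0 -5 0 0 0 0.5;0 0 -11 0 0 0 0.5;0 0 -17 0 0 0 0.5;0 0 -22 0 0 0 0.5;0 0 -25 0 0 0 0.5;0 0 -26 0 0 0 0.5;0 0 -26 0 0 0 0.5;0 0 -26 0 0 0 0.5' >/dev/null ; python3 g.py &&
python3 -m crank '0 0 -0.6 0 0 0 0.5;0 0 -1.2 0 0 0 0.5;0 0 -1.2 0 0 0 0.5' >/dev/null && python3 g.py &&
python3 -m crank '0 0 -0.5 0 0 0 0.5;0 0 -1 0 0 0 0.5;0 0 -1 0 0 0 0.5' >/dev/null && python3 g.py &&
python3 -m crank '0 0 -0.5 0 0 0 0.5;0 0 -1 0 0 0 0.5;0 0 -1 0 0 0 0.5' >/dev/null && python3 g.py &&
python3 -m crank '0 0 -0.5 0 0 0 0.5;0 0 -1 0 0 0 0.5;0 0 -1 0 0 0 0.5' >/dev/null && python3 g.py &&
python3 -m crank '0 0 -0.5 0 0 0 0.5;0 0 -1 0 0 0 0.5;0 0 -1 0 0 0 0.5' >/dev/null && python3 g.py &&
python3 -m crank '0 0 -0.5 0 0 0 0.5;0 0 -1 0 0 0 0.5;0 0 -1 0 0 0 0.5' >/dev/null && python3 g.py
```

```text
>> t 19.45 pos [621.5 218.   38.9] yaw 105.95 F [ 0.8 -0.2 -0.7] M [ 0.029  0.01  -0.016] w 46.9 g 21.0 j6 85.9
>> t 19.70 pos [621.4 218.   37.8] yaw 105.95 F [-0.6 -0.2 -0.6] M [-0.005 -0.013 -0.032] w 47.0 g 21.0 j6 85.9
>> t 19.95 pos [621.3 217.9  36.6] yaw 105.95 F [ 0.8  0.2 -0.5] M [-0.028  0.017  0.028] w 46.8 g 21.0 j6 85.9
>> t 20.20 pos [621.2 217.9  35.5] yaw 105.95 F [-0.1 -0.6 -0.8] M [0.035 0.019 0.006] w 47.0 g 21.0 j6 85.9
>> t 20.45 pos [621.2 217.9  34.6] yaw 105.95 F [ 0.3  0.7 -1.5] M [ 0.026  0.027 -0.023] w 46.9 g 21.0 j6 85.9
>> t 20.70 pos [621.6 218.   34.3] yaw 105.95 F [-1.4 -0.9  3.1] M [-0.138  0.27  -0.016] w 47.3 g 21.9 j6 85.9
```

The cap touches down at TCP z 34.3, as predicted. Now I open slowly, lowering slightly to match the pads' swing-back.

```bash
python3 -m crank '0 0 -0.3 0 0 0 0.58;0 0 -0.6 0 0 0 0.62;0 0 -0.9 0 0 0 0.65;0 0 -1.2 0 0 0 0.68;0 0 -1.5 0 0 0 0.71;0 0 -1.5 0 0 0 0.74;0 0 -1.5 0 0 0 0.78;0 0 -1.5 0 0 0 0.8;0 0 -1.5 0 0 0 0.8;0 0 -1.5 0 0 0 0.8' >/dev/null ; python3 s.py
```

```text
>> t 21.53 pos [621.4 218.   32.2] yaw 105.95 F [-0.5  0.5  0.5] M [0.006 0.008 0.037] w 68.3 g 0.0 j6 85.9
```

```bash
python3 -m crank '0 0 2 0 0 0 0.8;0 0 5 0 0 0 0.8;0 0 10 0 0 0 0.8;0 0 18 0 0 0 0.8;0 0 30 0 0 0 0.8;0 0 50 0 0 0 0.8;0 0 80 0 0 0 0.8;0 0 110 0 0 0 0.8;0 0 140 0 0 0 0.8;0 0 165 0 0 0 0.8;0 0 170 0 0 0 0.8;0 0 170 0 0 0 0.8' >/dev/null ; python3 s.py
python3 -m crank '-10 -25 0 0 0 0 0.8;-30 -55 0 0 0 0 0.8;-50 -85 0 0 0 0 0.8;-70 -115 0 0 0 0 0.8;-90 -145 0 0 0 0 0.8;-110 -170 0 0 0 0 0.8;-130 -185 0 0 0 0 0.8;-140 -190 0 0 0 0 0.8;-140 -190 0 0 0 0 0.8;-140 -190 0 0 0 0 0.8'>/dev/null
python3 - <<'E'
from h import *
p,d=arm.camera("scene")
q,e=arm.camera("top")
cv2.imwrite("pics/fin.png",np.hstack([cv2.resize(p[190:310,330:450],(400,400),interpolation=cv2.INTER_CUBIC),cv2.resize(q[150:320,170:400],(400,400*170//230)).copy() if 0 else cv2.resize(q[145:305,170:330],(400,400),interpolation=cv2.INTER_CUBIC)])[:,:,::-1])
for c in("scene","top"): print([(np.round(r["position"]),r["p"]) for r in arm.mark_of(c,"cap")],[(np.round(r["position"]),r["p"]) for r in arm.mark_of(c,"dish")],[(np.round(r["position"]),r["p"]) for r in arm.mark_of(c,"mouth")])
print(arm.read_state()['force'])
E
```

```text
>> t 22.53 pos [623.5 218.5 207. ] yaw 105.96 F [ 0.2 -0.2 -0.1] M [-0.045  0.002  0.021] w 68.4 g 0.0 j6 85.9
[(array([617., 222.,  30.]), 0.74), (array([634., -87.,   2.]), 0.7), (array([ 504., -290.,    3.]), 0.63), (array([622., 219.,  46.]), 0.25)] [(array([624., 218.,  26.]), 0.96), (array([589., 478.,   4.]), 0.64)] [(array([ 479., -134.,  110.]), 0.91)]
[(array([620., 220.,  28.]), 0.73), (array([ 505., -291.,   -2.]), 0.64), (array([634., -85.,   0.]), 0.54)] [(array([624., 222.,  21.]), 0.94), (array([585., 476.,   0.]), 0.7)] [(array([ 484., -127.,  110.]), 0.97)]
[ 0.05726454 -0.38361283 -0.53249184]
```

View pics/fin.png

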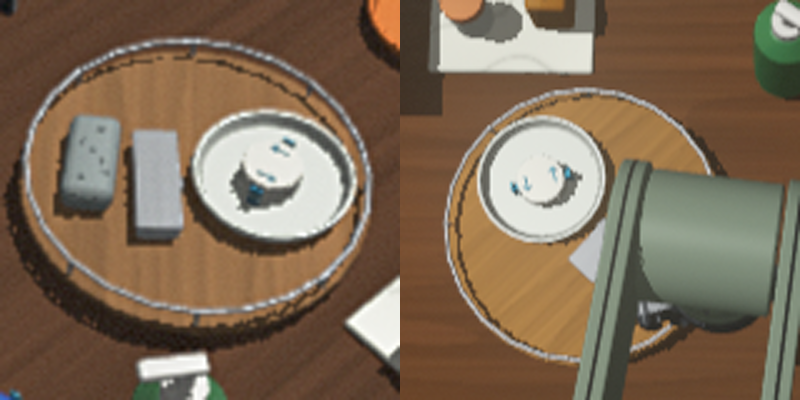

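The cap stands upright in the middle of the white dish (scene crop (272,170)), and the tin, pumice and turntable are unmoved. The mouth still reads z 110. I hand in.

```bash
python3 -c "
from station import arm;print(arm.close_job())"
```

```text
the job is handed in; nothing more can be done
None
```

The bottle is open and still seated in its holder, the cap stands right way up in the white soap dish and is released, and the job was handed in at about 24 s; no verdict came back.

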